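# Put the colour-sleeved wheel-nut sockets back in their caddy

### The job

Gather the four tall colour-sleeved wheel-nut sockets from the bench into the black caddy, each standing upright, open end up, on the floor of the cup of its own colour. The two short bare chrome sockets with a thin colour band belong to another set: leave them standing where they are.

Things in the scene. Friction and masses are not known exactly. Their poses are not given: they have to be found in the camera images.
- socket_red_mid (a point): A deep wheel-nut socket standing upright on the bench: a cylinder 30 mm in diameter and 85 mm tall with a red plastic sleeve over all but the lowest 22 mm (black steel); from above a red ring round a dark hole. About 0.24 kg, loose, easily knocked over. This point is its centre, 42.5 mm above its underside; z runs up along its axis.
- socket_yellow_mid (a point): A deep wheel-nut socket standing upright on the bench: a cylinder 30 mm in diameter and 85 mm tall with a yellow plastic sleeve over all but the lowest 22 mm (black steel); from above a yellow ring round a dark hole. About 0.24 kg, loose, easily knocked over. This point is its centre, 42.5 mm above its underside; z runs up along its axis.
- socket_green_mid (a point): A deep wheel-nut socket standing upright on the bench: a cylinder 30 mm in diameter and 85 mm tall with a green plastic sleeve over all but the lowest 22 mm (black steel); from above a green ring round a dark hole. About 0.24 kg, loose, easily knocked over. This point is its centre, 42.5 mm above its underside; z runs up along its axis.
- socket_blue_mid (a point): A deep wheel-nut socket standing upright on the bench: a cylinder 30 mm in diameter and 85 mm tall with a blue plastic sleeve over all but the lowest 22 mm (black steel); from above a blue ring round a dark hole. About 0.24 kg, loose, easily knocked over. This point is its centre, 42.5 mm above its underside; z runs up along its axis.
- cup_red_floor (a point): The red square plastic cup of the black caddy, fixed. Inside 50 x 50 mm, walls 3 mm thick and 30 mm high above this point, which is the centre of its inner floor, 9 mm above the bench. The four cups stand in a row 64 mm apart, in an order that differs from start to start, in a caddy 90 x 304 mm and lower than the cups; the row runs along this point's y axis, x lies across the caddy, z is up.
- cup_yellow_floor (a point): The yellow square plastic cup of the black caddy, fixed. Inside 50 x 50 mm, walls 3 mm thick and 30 mm high above this point, which is the centre of its inner floor, 9 mm above the bench. The four cups stand in a row 64 mm apart, in an order that differs from start to start, in a caddy 90 x 304 mm and lower than the cups; the row runs along this point's y axis, x lies across the caddy, z is up.
- cup_green_floor (a point): The green square plastic cup of the black caddy, fixed. Inside 50 x 50 mm, walls 3 mm thick and 30 mm high above this point, which is the centre of its inner floor, 9 mm above the bench. The four cups stand in a row 64 mm apart, in an order that differs from start to start, in a caddy 90 x 304 mm and lower than the cups; the row runs along this point's y axis, x lies across the caddy, z is up.
- cup_blue_floor (a point): The blue square plastic cup of the black caddy, fixed. Inside 50 x 50 mm, walls 3 mm thick and 30 mm high above this point, which is the centre of its inner floor, 9 mm above the bench. The four cups stand in a row 64 mm apart, in an order that differs from start to start, in a caddy 90 x 304 mm and lower than the cups; the row runs along this point's y axis, x lies across the caddy, z is up.
- chrome_red_mid (a point): A look-alike that is not part of the set: a bare chrome socket, 28 mm in diameter and 55 mm tall, with only a 9 mm red band round it; from above a silver ring round a dark hole. Loose, standing upright. This point is its centre, 27.5 mm above its underside; z runs up its axis.
- chrome_blue_mid (a point): A look-alike that is not part of the set: a bare chrome socket, 28 mm in diameter and 55 mm tall, with only a 9 mm blue band round it; from above a silver ring round a dark hole. Loose, standing upright. This point is its centre, 27.5 mm above its underside; z runs up its axis.

How it is judged:
By the outcome, as a careful person would: the job done as asked, in the order asked, and still so for the second after the job is handed in, with the robot touching nothing.
It also fails if it takes over 96 s, if anything falls off the work surface, if the arm or the gripper's body presses on something with over 40 N, if the wrist force passes 120 N, or if a joint passes its speed limit or range.

### The arm

A 6-joint arm with a two-finger parallel gripper is mounted at the origin on the work surface. World frame = base frame: x ahead of the robot, y to its left, z up, the work surface at z = 0. Lengths are in m, angles in rad, forces in N, time in s.
With the tool pointing down it reaches from about 0.25 to 0.725 m from the base axis. Payload 4 kg.
Tool frame: the origin (TCP) lies midway between the tips of the shut fingers; the grasp point (between the pads) lies 19 mm behind it (tcp_to_grasp is the distance from the TCP to the grasp point, in m); z points along the fingers, y is the line along which they close (so a half turn about z gives the same grasp; the last joint's range is limited). The gripper opens to 85 mm and grips with 20 to 120 N. Pads are 22 mm wide; open, the fingers measure 114 mm over their backs; the gripper's body (76 mm by 85 mm) begins 54 mm behind the grasp point. The pads swing forward as they close: fully open they stand 13 mm farther back than shut.
Start: joints at [-1.315, 0.241, 0.005, 1.335, 0, 1.571], TCP at [0.127, -0.484, 0.231] pointing down, gripper open.
Joint ranges: [-2.72, 2.72], [-1.05, 1.87], [-1.09, 1.28], [-1.99, 2.15], [-1.42, 1.44], [-3.14, 3.14]. Speed limits (rad/s): [2.79, 2.79, 3.14, 3.14, 3.14, 3.14].

### API

Orientations are given as a unit quaternion [w, x, y, z].
In Python, from rig import state, camera, hand_in, tcp_to_grasp gives the robot as it stands.
- The arm moves only by the tool servo_tool, never from a script. Its argument "plan" is a list of rows, each an object with "linear": the shift along the tool's x, y, z in cm, a list of three; "dr": the turn, a rotation vector about the tool's x, y, z in rad, a list of three; "gripper": the gripper command: -1 is shut, 1 is fully open, values between are in proportion. In form: [{"linear": [dx, dy, dz], "dr": [rx, ry, rz], "gripper": gripper}, ...]. A call has 1 to 12 rows; each row is the pose to reach, as a shift and turn from the pose commanded when the call began, along the tool's axes at that moment; what a row does not reach only later rows make up. A row lasts 1/12 s, in which the tool goes at most 41.7 mm and 7.16 degrees, less where a joint would pass 70% of its speed; a pose out of reach is approached as far as the arm can. A call with a gripper value outside its range is refused whole. The fingers move at their own pace and stop on an object; "force" is the grip in N (left out, the last holds). Time passes only in rows, so rows that repeat a pose let the fingers close. It gives the time, the measured TCP pose, the force, the opening and the grip force at its end, in the units of the state.
- state(): the state, without advancing time (a new reading comes with each control period).
- camera(name): name is "scene" or "top"; returns a dict with "img" (384x512x3 uint8, blue, green, red), "mtx" (3x3 intrinsics, pixels), "extrinsics" (4x4, takes a point from world to camera coordinates). Camera axes: x right, y down, z forward; pixel columns grow to the right and rows downward; lengths in m; the calibration is good to about 2 mm. A picture is of the moment at which its call begins. There is no depth.
- hand_in(): hands the job in; it is judged then, once.
The state is a dict: "t": time; "joint_positions": joint angles; "joint_vel": joint speeds; "effort": joint torques, N m; "position": TCP position; "tool_rot": TCP orientation; "contact_force": force on the tool from outside, world axes, zero at the start; "moment": the same for the moment, N m; "width": opening from 0.0 (shut) to 1.0 (fully open); "grip_force": force on a finger pad.
Only numpy, scipy, OpenCV 4.12 (cv2) and the standard library are available. Lean on these libraries where they do the work, as an engineer would, in place of code of your own. Each camera call takes 0.05 s, during which the arm holds its last target. There are 200 camera calls.

## Working session

There is one attempt and no reset: what is moved stays moved. The work goes in short steps, Python scripts to look and compute and a tool call to move; the robot and the scene stay as the last step left them, time stands still between calls to the robot, and variables do not carry over. Pictures are saved under pics/ and viewed, at most 14 in all, crops included, and the job is handed in when it is done.

Besides the shell and the picture viewer there is one more tool, called as name(argument=value, ...), one argument or row to a line, values as JSON. servo_tool: Moves the arm, as the interface text tells. Its arguments: {"type":"object","properties":{"plan":{"type":"array","items":{"type":"object","properties":{"linear":{"type":"array","items":{"type":"number"}},"dr":{"type":"array","items":{"type":"number"}},"gripper":{"type":"number"}}}},"force":{"type":"number"}},"required":["plan"]}

```bash
ls; mkdir -p pics; python3 - <<'E'
from rig import state,camera,tcp_to_grasp
import cv2,numpy as np
print(state(),tcp_to_grasp)
for n in("top","scene"):
    c=camera(n);cv2.imwrite(f"pics/{n}0.png",c["img"]);print(c["mtx"].round(1).tolist(),c["extrinsics"].round(4).tolist())
E
```

```text
pics
{'t': 0.0, 'joint_positions': array([-1.31499279e+00,  2.41434521e-01,  3.73992612e-03,  1.33520840e+00,
        7.87530112e-06,  1.57079357e+00]), 'joint_vel': array([-5.03018887e-04, -9.04453754e-04,  1.85833711e-03, -2.35538280e-05,
        1.84479248e-03, -2.79380945e-04]), 'effort': array([ 9.10069666e-04, -3.72320509e+01,  2.52407187e+01,  1.70917012e-02,
        1.19418096e-04,  5.41752755e-06]), 'position': array([ 0.12635476, -0.4831216 ,  0.2304082 ]), 'tool_rot': array([-1.04523126e-03,  9.91830987e-01,  1.27554627e-01, -1.30449173e-04]), 'contact_force': array([-0.13156924, -0.5108106 , -0.75212672]), 'moment': array([ 0.0271743 , -0.00430406, -0.01826079]), 'grip_force': 0.0, 'width': 1.0010814075092624} 0.0187
[[350.8, 0.0, 256.8], [0.0, 350.8, 193.7], [0.0, 0.0, 1.0]] [[-0.0127, -0.9984, -0.0549, -0.0054], [-0.9833, 0.0225, -0.1805, 0.4995], [0.1814, 0.0517, -0.982, 0.6287], [0.0, 0.0, 0.0, 1.0]]
[[377.1, 0.0, 249.7], [0.0, 377.1, 195.1], [0.0, 0.0, 1.0]] [[-0.1444, 0.9895, -0.0063, 0.1017], [0.5253, 0.0712, -0.848, -0.2152], [-0.8386, -0.1258, -0.53, 1.246], [0.0, 0.0, 0.0, 1.0]]
```

View pics/top0.png

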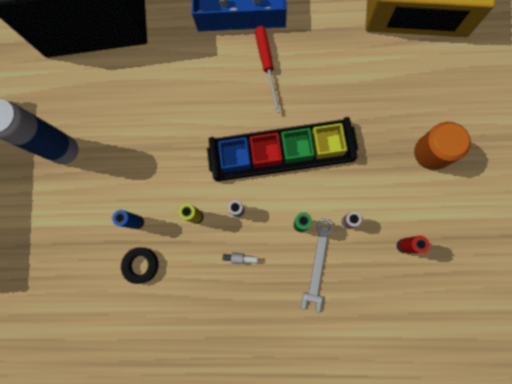

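View pics/scene0.png

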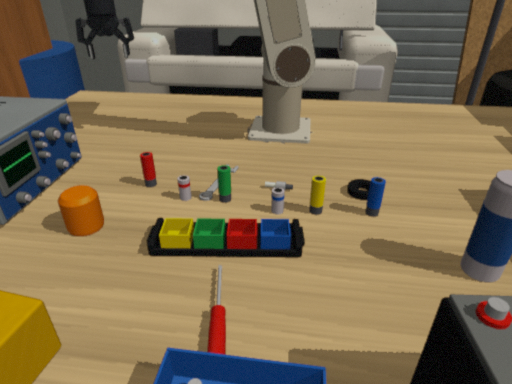

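The top view shows the socket mouths at about blue (121,219), yellow (187,213), green (303,222) and red (421,244). The chromes are at (236,208) and (354,220). The cups are blue (234,154), red (266,150), green (298,145) and yellow (330,140). Next I fit the silhouettes.

```bash
cat > loc.py <<'E'
import cv2,numpy as np
from scipy.optimize import least_squares
from rig import camera,state
def proj(c,P):
    q=c["extrinsics"]@np.c_[P,np.ones(len(P))].T; p=c["mtx"]@q[:3]; return (p[:2]/p[2]).T
def ray(c,uv,z):
    R=c["extrinsics"][:3,:3];t=c["extrinsics"][:3,3];d=R.T@np.linalg.inv(c["mtx"])@[*uv,1];o=-R.T@t
    return (o+d*(z-o[2])/d[2])[:2]
HUE={"red":(0,7),"yellow":(24,34),"green":(45,85),"blue":(100,118)}
def mask(c,col):
    h=cv2.cvtColor(c["img"],cv2.COLOR_BGR2HSV);lo,hi=HUE[col]
    m=cv2.inRange(h,(lo,120,35),(hi,255,255))
    if col=="red": m|=cv2.inRange(h,(173,120,35),(180,255,255))
    return m
def hullc(c,P):
    h=cv2.convexHull(proj(c,P).astype(np.float32));m=cv2.moments(h);return np.array([m["m10"],m["m01"]])/m["m00"],m["m00"]
def blob(c,col,near):   # centroid of convex hull of the component nearest the guess
    n,l,s,ce=cv2.connectedComponentsWithStats(mask(c,col))
    k=[i for i in range(1,n) if s[i,4]>25]; i=min(k,key=lambda i:np.hypot(*(ce[i]-near)))
    h=cv2.convexHull(np.argwhere(l==i)[:,::-1].astype(np.float32));m=cv2.moments(h)
    return np.array([m["m10"],m["m01"]])/m["m00"],m["m00"]
a=np.linspace(0,2*np.pi,32)
def cyl(xy,z0=.022,z1=.085,r=.015): return np.vstack([np.c_[xy[0]+r*np.cos(a),xy[1]+r*np.sin(a),0*a+z] for z in(z0,z1)])
def box(xy,yaw=0,h=.028):
    c,s=np.cos(yaw),np.sin(yaw);q=np.array([[h,h],[h,-h],[-h,-h],[-h,h]])@np.array([[c,s],[-s,c]])+xy
    return np.vstack([np.c_[q,0*q[:,0]+z] for z in(.012,.039)])
def fit(cams,col,g,shape):
    B=[blob(c,col,hullc(c,shape(g))[0]) for c in cams]
    r=least_squares(lambda x:np.concatenate([hullc(c,shape(x))[0]-b[0] for c,b in zip(cams,B)]),g)
    return r.x,r.fun.round(1),[(round(b[1]),round(hullc(c,shape(r.x))[1])) for c,b in zip(cams,B)]
E
python3 - <<'E'
from loc import *
T,S=camera("top"),camera("scene")
for k,uv in dict(blue=(121,219),yellow=(187,213),green=(303,222),red=(421,244)).items():
    g=ray(T,uv,.085);print(k,g.round(4),*fit([T,S],k,g,cyl))
for k,uv in dict(c_blue=(236,208),c_red=(354,220)).items(): print(k,ray(T,uv,.055).round(4))
for k,uv in dict(blue=(234,154),red=(266,150),green=(298,145),yellow=(330,140)).items():
    g=ray(T,uv,.025);print("cup",k,*fit([T,S],k,g,lambda x:box(x,.0)))
E
```

```text
blue [0.4508 0.232 ] [0.45408278 0.23483321] [-0.1 -0.4 -0.1 -0.6] [(328, 416), (399, 456)]
yellow [0.4594 0.1105] [0.46292569 0.11327422] [-0.3  0.  -0.2  0.1] [(316, 338), (402, 431)]
green [ 0.4393 -0.0973] [ 0.4427571  -0.09762103] [-0.3 -0.2 -0.4 -0.6] [(213, 276), (317, 384)]
red [ 0.3978 -0.2972] [ 0.39838269 -0.2960528 ] [-0.2 -0.1 -0.1 -0.5] [(413, 453), (309, 349)]
c_blue [0.4711 0.0249]
c_red [ 0.4443 -0.193 ]
cup blue [0.58687345 0.03299172] [-0.5 -0.6 -0.4 -1. ] [(974, 881), (896, 844)]
cup red [ 0.59480196 -0.03148133] [-0.4 -0.7 -0.1 -1.1] [(1001, 864), (914, 869)]
cup green [ 0.60260014 -0.09503628] [-0.4 -0.6 -0.1 -0.8] [(976, 885), (886, 894)]
cup yellow [ 0.60985218 -0.15960836] [-0.2 -0.5 -0.1 -0.9] [(1058, 930), (972, 917)]
```

servo_tool(
  plan=[
    {"linear": [31, -11.2, 7], "dr": [0, 0, -1.315], "gripper": 1},
    {"linear": [31, -11.2, 7], "dr": [0, 0, -1.315], "gripper": 1},
    {"linear": [31, -11.2, 7], "dr": [0, 0, -1.315], "gripper": 1},
    {"linear": [31, -11.2, 7], "dr": [0, 0, -1.315], "gripper": 1},
    {"linear": [31, -11.2, 7], "dr": [0, 0, -1.315], "gripper": 1},
    {"linear": [31, -11.2, 7], "dr": [0, 0, -1.315], "gripper": 1},
    {"linear": [31, -11.2, 7], "dr": [0, 0, -1.315], "gripper": 1},
    {"linear": [31, -11.2, 7], "dr": [0, 0, -1.315], "gripper": 1},
    {"linear": [31, -11.2, 7], "dr": [0, 0, -1.315], "gripper": 1},
    {"linear": [31, -11.2, 7], "dr": [0, 0, -1.315], "gripper": 1},
    {"linear": [31, -11.2, 7], "dr": [0, 0, -1.315], "gripper": 1},
    {"linear": [31, -11.2, 7], "dr": [0, 0, -1.315], "gripper": 1},
  ],
  force=50,
)

```text
t: 1.2
position: [0.3983, -0.2963, 0.1609]
tool_rot: [-0.0, 0.706, 0.708, -0.0]
contact_force: [-0.1, 0.6, -0.2]
width: 1.002
grip_force: 0.0
```

servo_tool(
  plan=[
    {"linear": [0, 0, 3], "dr": [0, 0, 0], "gripper": 1},
    {"linear": [0, 0, 6], "dr": [0, 0, 0], "gripper": 1},
    {"linear": [0, 0, 9], "dr": [0, 0, 0], "gripper": 1},
    {"linear": [0, 0, 11], "dr": [0, 0, 0], "gripper": 0.6},
    {"linear": [0, 0, 12.1], "dr": [0, 0, 0], "gripper": 0},
    {"linear": [0, 0, 12.1], "dr": [0, 0, 0], "gripper": -0.1},
    {"linear": [0, 0, 12.1], "dr": [0, 0, 0], "gripper": -0.1},
    {"linear": [0, 0, 12.1], "dr": [0, 0, 0], "gripper": -1},
    {"linear": [0, 0, 12.1], "dr": [0, 0, 0], "gripper": -1},
    {"linear": [0, 0, 12.1], "dr": [0, 0, 0], "gripper": -1},
    {"linear": [0, 0, 12.1], "dr": [0, 0, 0], "gripper": -1},
    {"linear": [0, 0, 12.1], "dr": [0, 0, 0], "gripper": -1},
  ],
)

```text
t: 2.2
position: [0.3986, -0.2974, 0.0412]
tool_rot: [0.001, 0.707, 0.707, 0.0]
contact_force: [-0.8, -0.5, 1.1]
width: 0.334
grip_force: 49.7
```

```bash
python3 - <<'E'
from loc import *
print(state()["width"],state()["grip_force"])
S,T=camera("scene"),camera("top")
a=cv2.resize(S["img"][110:230,80:240],None,fx=3,fy=3);b=cv2.resize(T["img"][160:280,340:500],None,fx=3,fy=3)
cv2.imwrite("pics/g1.png",np.vstack([a,b])[:600] if 0 else np.hstack([a[:, :400],b[:, :400]]))
E
```

```text
0.33357231199856513 49.701223969459534
```

servo_tool(
  plan=[
    {"linear": [0, 0, -2], "dr": [0, 0, 0], "gripper": -1},
    {"linear": [0, 0, -5], "dr": [0, 0, 0], "gripper": -1},
    {"linear": [0, 0, -8], "dr": [0, 0, 0], "gripper": -1},
    {"linear": [0, 0, -11], "dr": [0, 0, 0], "gripper": -1},
    {"linear": [2.65, 1.97, -12], "dr": [0, 0, 0], "gripper": -1},
    {"linear": [5.3, 3.93, -12], "dr": [0, 0, 0], "gripper": -1},
    {"linear": [8, 5.9, -12], "dr": [0, 0, 0], "gripper": -1},
    {"linear": [10.6, 7.86, -12], "dr": [0, 0, 0], "gripper": -1},
    {"linear": [13.3, 9.83, -12], "dr": [0, 0, 0], "gripper": -1},
    {"linear": [15.9, 11.8, -12], "dr": [0, 0, 0], "gripper": -1},
    {"linear": [18.6, 13.8, -12], "dr": [0, 0, 0], "gripper": -1},
    {"linear": [21.2, 15.7, -12], "dr": [0, 0, 0], "gripper": -1},
  ],
)

```text
t: 3.3
position: [0.5554, -0.0832, 0.1596]
tool_rot: [-0.001, 0.707, 0.707, -0.0]
contact_force: [0.8, -0.2, -3.2]
width: 0.336
grip_force: 50.0
```

servo_tool(
  plan=[
    {"linear": [2.65, 1.95, 0], "dr": [0, 0, 0], "gripper": -1},
    {"linear": [4.3, 3.2, 0], "dr": [0, 0, 0], "gripper": -1},
    {"linear": [5.3, 3.95, 0], "dr": [0, 0, 0], "gripper": -1},
    {"linear": [5.3, 3.95, 0], "dr": [0, 0, 0], "gripper": -1},
    {"linear": [5.3, 3.95, 0], "dr": [0, 0, 0], "gripper": -1},
  ],
)

```text
t: 3.72
position: [0.5939, -0.0319, 0.1594]
tool_rot: [-0.001, 0.707, 0.707, -0.001]
contact_force: [-0.2, -0.4, -3.0]
width: 0.336
grip_force: 50.1
```

```bash
python3 - <<'E'
from loc import *
s=state();print(s["position"],s["tool_rot"],s["width"],s["grip_force"])
S,T=camera("scene"),camera("top")
a=cv2.resize(S["img"][140:270,140:320],None,fx=3,fy=3);b=cv2.resize(T["img"][90:220,200:380],None,fx=3,fy=3)
cv2.imwrite("pics/g1.png",cv2.resize(np.hstack([a,b]),None,fx=.74,fy=.74))
E
```

```text
[ 0.59393021 -0.03188933  0.15944176] [-5.53183913e-04  7.06819464e-01  7.07393098e-01 -9.71690828e-04] 0.33576246166035234 50.07080912590027
```

View pics/g1.png

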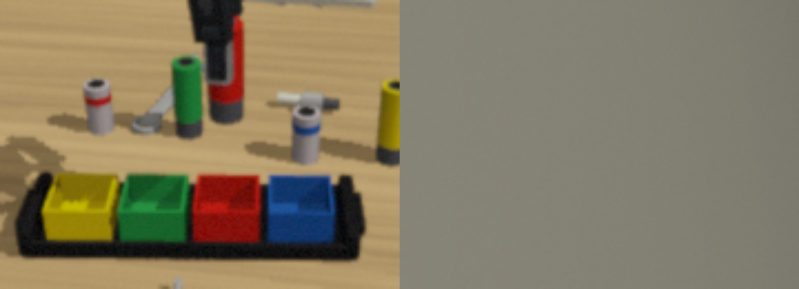

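The scene view shows the red socket hanging upright above the red cup (227,110 above 227,210). I lower it now.

servo_tool(
  plan=[
    {"linear": [0, 0, 2.5], "dr": [0, 0, 0], "gripper": -1},
    {"linear": [0, 0, 5], "dr": [0, 0, 0], "gripper": -1},
    {"linear": [0, 0, 7.5], "dr": [0, 0, 0], "gripper": -1},
    {"linear": [0, 0, 9], "dr": [0, 0, 0], "gripper": -1},
    {"linear": [0, 0, 10], "dr": [0, 0, 0], "gripper": -1},
    {"linear": [0, 0, 10.5], "dr": [0, 0, 0], "gripper": -1},
    {"linear": [0, 0, 10.8], "dr": [0, 0, 0], "gripper": -1},
    {"linear": [0, 0, 10.8], "dr": [0, 0, 0], "gripper": -1},
  ],
)

```text
t: 4.48
position: [0.5948, -0.0325, 0.0527]
tool_rot: [0.0, 0.707, 0.707, 0.0]
contact_force: [0.6, 0.1, -3.8]
width: 0.341
grip_force: 50.1
```

servo_tool(
  plan=[
    {"linear": [0, 0, 0.1], "dr": [0, 0, 0], "gripper": -1},
    {"linear": [0, 0, 0.2], "dr": [0, 0, 0], "gripper": -1},
    {"linear": [0, 0, 0.2], "dr": [0, 0, 0], "gripper": -1},
  ],
)

```text
t: 4.73
position: [0.5952, -0.032, 0.0512]
tool_rot: [0.001, 0.707, 0.707, 0.001]
contact_force: [0.1, 0.7, -2.9]
width: 0.341
grip_force: 50.1
```

servo_tool(
  plan=[
    {"linear": [0, 0, 0.1], "dr": [0, 0, 0], "gripper": -1},
    {"linear": [0, 0, 0.1], "dr": [0, 0, 0], "gripper": -0.25},
    {"linear": [0, 0, 0.1], "dr": [0, 0, 0], "gripper": -0.2},
    {"linear": [0, 0, 0.1], "dr": [0, 0, 0], "gripper": 0},
    {"linear": [0, 0, 0.1], "dr": [0, 0, 0], "gripper": 0.4},
    {"linear": [0, 0, 0.1], "dr": [0, 0, 0], "gripper": 0.6},
    {"linear": [0, 0, 0.1], "dr": [0, 0, 0], "gripper": 0.6},
    {"linear": [0, 0, -3], "dr": [0, 0, 0], "gripper": 0.6},
    {"linear": [0, 0, -6], "dr": [0, 0, 0], "gripper": 0.6},
    {"linear": [0, 0, -9], "dr": [0, 0, 0], "gripper": 1},
    {"linear": [0, 0, -11], "dr": [0, 0, 0], "gripper": 1},
  ],
)

```text
t: 5.65
position: [0.5956, -0.032, 0.1634]
tool_rot: [0.001, 0.707, 0.707, 0.001]
contact_force: [1.1, 0.3, 0.5]
width: 0.997
grip_force: 0.0
```

```bash
python3 - <<'E'
from loc import *
print(state()["position"])
S=camera("scene")
cv2.imwrite("pics/p1.png",cv2.resize(S["img"][130:290,100:420],None,fx=2,fy=2))
E
```

```text
[ 0.59564213 -0.03199362  0.16344061]
```

View pics/p1.png

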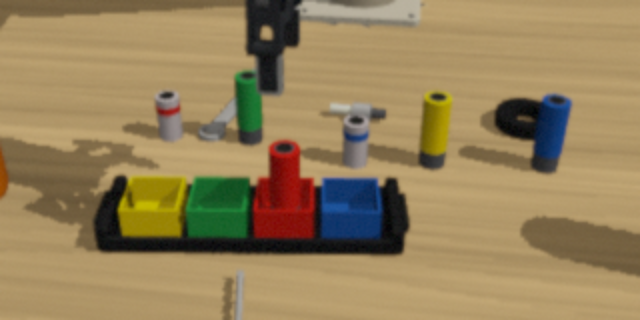

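Red is standing in its cup at (285,175). Next is green.

servo_tool(
  plan=[
    {"linear": [-1.3, -3, 0], "dr": [0, 0, 0], "gripper": 1},
    {"linear": [-2.9, -6.6, 0], "dr": [0, 0, 0], "gripper": 1},
    {"linear": [-4.5, -10.3, 0], "dr": [0, 0, 0], "gripper": 1},
    {"linear": [-6, -13.5, 0], "dr": [0, 0, 0], "gripper": 1},
    {"linear": [-6.6, -15.2, 0], "dr": [0, 0, 0], "gripper": 1},
    {"linear": [-6.6, -15.2, 0], "dr": [0, 0, 0], "gripper": 1},
    {"linear": [-6.6, -15.2, 2], "dr": [0, 0, 0], "gripper": 1},
    {"linear": [-6.6, -15.2, 5], "dr": [0, 0, 0], "gripper": 1},
    {"linear": [-6.6, -15.2, 8], "dr": [0, 0, 0], "gripper": 1},
    {"linear": [-6.6, -15.2, 10.5], "dr": [0, 0, 0], "gripper": 0.6},
    {"linear": [-6.6, -15.2, 12], "dr": [0, 0, 0], "gripper": 0.2},
    {"linear": [-6.6, -15.2, 12], "dr": [0, 0, 0], "gripper": 0},
  ],
)

```text
t: 6.7
position: [0.4406, -0.097, 0.037]
tool_rot: [-0.003, 0.707, 0.707, -0.002]
contact_force: [-0.8, -0.0, -0.1]
width: 0.605
grip_force: 0.0
```

servo_tool(
  plan=[
    {"linear": [0, 0, 0], "dr": [0, 0, 0], "gripper": -0.1},
    {"linear": [0, 0, 0], "dr": [0, 0, 0], "gripper": -1},
    {"linear": [0, 0, 0], "dr": [0, 0, 0], "gripper": -1},
    {"linear": [0, 0, 0], "dr": [0, 0, 0], "gripper": -1},
    {"linear": [0, 0, 0], "dr": [0, 0, 0], "gripper": -1},
    {"linear": [0, 0, 0], "dr": [0, 0, 0], "gripper": -1},
  ],
)

```text
t: 7.2
position: [0.4432, -0.098, 0.041]
tool_rot: [0.001, 0.707, 0.707, 0.0]
contact_force: [0.4, 0.3, 0.3]
width: 0.341
grip_force: 49.3
```

servo_tool(
  plan=[
    {"linear": [0, 0, -2], "dr": [0, 0, 0], "gripper": -1},
    {"linear": [0, 0, -5], "dr": [0, 0, 0], "gripper": -1},
    {"linear": [0, 0, -8], "dr": [0, 0, 0], "gripper": -1},
    {"linear": [0, 0, -11], "dr": [0, 0, 0], "gripper": -1},
    {"linear": [0, 2, -12], "dr": [0, 0, 0], "gripper": -1},
    {"linear": [0.1, 5, -12], "dr": [0, 0, 0], "gripper": -1},
    {"linear": [0.2, 8, -12], "dr": [0, 0, 0], "gripper": -1},
    {"linear": [0.2, 11, -12], "dr": [0, 0, 0], "gripper": -1},
    {"linear": [0.2, 14, -12], "dr": [0, 0, 0], "gripper": -1},
    {"linear": [0.2, 16, -12], "dr": [0, 0, 0], "gripper": -1},
    {"linear": [0.2, 16, -12], "dr": [0, 0, 0], "gripper": -1},
    {"linear": [0.2, 16, -12], "dr": [0, 0, 0], "gripper": -1},
  ],
)

```text
t: 8.2
position: [0.6028, -0.0958, 0.1593]
tool_rot: [-0.001, 0.707, 0.707, -0.001]
contact_force: [-0.4, 1.0, -3.1]
width: 0.337
grip_force: 50.2
```

servo_tool(
  plan=[
    {"linear": [0, 0, 2.5], "dr": [0, 0, 0], "gripper": -1},
    {"linear": [0, 0, 5], "dr": [0, 0, 0], "gripper": -1},
    {"linear": [0, 0, 7.5], "dr": [0, 0, 0], "gripper": -1},
    {"linear": [0, 0, 9], "dr": [0, 0, 0], "gripper": -1},
    {"linear": [0, 0, 10], "dr": [0, 0, 0], "gripper": -1},
    {"linear": [0, 0, 10.6], "dr": [0, 0, 0], "gripper": -1},
    {"linear": [0, 0, 10.9], "dr": [0, 0, 0], "gripper": -1},
    {"linear": [0, 0, 11.1], "dr": [0, 0, 0], "gripper": -1},
    {"linear": [0, 0, 11.1], "dr": [0, 0, 0], "gripper": -1},
    {"linear": [0, 0, 11.1], "dr": [0, 0, 0], "gripper": -1},
  ],
)

```text
t: 9.03
position: [0.6034, -0.0961, 0.0505]
tool_rot: [0.001, 0.707, 0.707, 0.001]
contact_force: [-0.3, -0.4, -2.8]
width: 0.336
grip_force: 50.5
```

servo_tool(
  plan=[
    {"linear": [0, 0, 0.1], "dr": [0, 0, 0], "gripper": -0.25},
    {"linear": [0, 0, 0.1], "dr": [0, 0, 0], "gripper": -0.2},
    {"linear": [0, 0, 0.1], "dr": [0, 0, 0], "gripper": 0},
    {"linear": [0, 0, 0.1], "dr": [0, 0, 0], "gripper": 0.4},
    {"linear": [0, 0, 0.1], "dr": [0, 0, 0], "gripper": 0.6},
    {"linear": [0, 0, 0.1], "dr": [0, 0, 0], "gripper": 0.6},
    {"linear": [0, 0, -3], "dr": [0, 0, 0], "gripper": 0.6},
    {"linear": [0, 0, -6], "dr": [0, 0, 0], "gripper": 0.6},
    {"linear": [0, 0, -9], "dr": [0, 0, 0], "gripper": 1},
    {"linear": [0, 0, -11.1], "dr": [0, 0, 0], "gripper": 1},
    {"linear": [0, 0, -11.1], "dr": [0, 0, 0], "gripper": 1},
  ],
)

```text
t: 9.95
position: [0.6059, -0.0965, 0.1665]
tool_rot: [0.004, 0.707, 0.707, 0.003]
contact_force: [0.6, -0.6, 0.1]
width: 1.003
grip_force: 0.0
```

```bash
python3 - <<'E'
from loc import *
S=camera("scene")
print(fit([S],"yellow",np.array([.463,.113]),cyl),fit([S],"blue",np.array([.454,.235]),cyl),state()["position"])
cv2.imwrite("pics/p2.png",cv2.resize(S["img"][130:290,100:420],None,fx=2,fy=2))
E
```

```text
(array([0.46232099, 0.11372628]), array([ 0., -0.]), [(400, 430)]) (array([0.45708656, 0.23448797]), array([-0.,  0.]), [(400, 459)]) [ 0.60471976 -0.09629067  0.16370298]
```

View pics/p2.png

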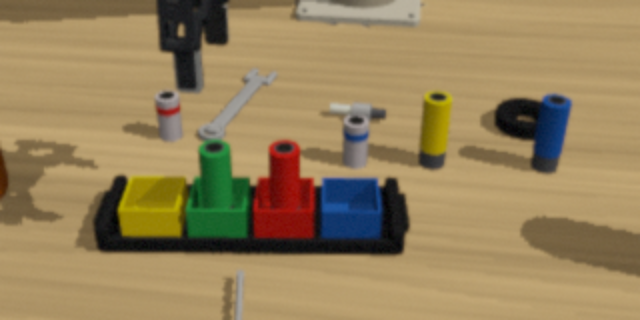

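Green stands in its cup at (215,170), and everything else is unmoved. Yellow next.

servo_tool(
  plan=[
    {"linear": [2.4, -1.6, 0], "dr": [0, 0, 0], "gripper": 1},
    {"linear": [5.4, -3.6, 0], "dr": [0, 0, 0], "gripper": 1},
    {"linear": [8.4, -5.6, 0], "dr": [0, 0, 0], "gripper": 1},
    {"linear": [11.4, -7.6, 0], "dr": [0, 0, 0], "gripper": 1},
    {"linear": [14.4, -9.6, 0], "dr": [0, 0, 0], "gripper": 1},
    {"linear": [17.4, -11.6, 0], "dr": [0, 0, 0], "gripper": 1},
    {"linear": [19.8, -13.3, 0], "dr": [0, 0, 0], "gripper": 1},
    {"linear": [20.9, -14, 0], "dr": [0, 0, 0], "gripper": 1},
    {"linear": [20.9, -14, 0], "dr": [0, 0, 0], "gripper": 1},
    {"linear": [20.9, -14, 0], "dr": [0, 0, 0], "gripper": 1},
  ],
)

```text
t: 10.83
position: [0.4617, 0.1134, 0.1593]
tool_rot: [-0.0, 0.706, 0.708, -0.001]
contact_force: [-0.4, 0.5, -0.2]
width: 1.001
grip_force: 0.0
```

servo_tool(
  plan=[
    {"linear": [0, 0, 3], "dr": [0, 0, 0], "gripper": 1},
    {"linear": [0, 0, 6], "dr": [0, 0, 0], "gripper": 1},
    {"linear": [0, 0, 9], "dr": [0, 0, 0], "gripper": 1},
    {"linear": [0, 0, 11], "dr": [0, 0, 0], "gripper": 0.6},
    {"linear": [0, 0, 12], "dr": [0, 0, 0], "gripper": 0},
    {"linear": [0, 0, 12], "dr": [0, 0, 0], "gripper": -0.1},
    {"linear": [0, 0, 12], "dr": [0, 0, 0], "gripper": -0.1},
    {"linear": [0, 0, 12], "dr": [0, 0, 0], "gripper": -1},
    {"linear": [0, 0, 12], "dr": [0, 0, 0], "gripper": -1},
    {"linear": [0, 0, 12], "dr": [0, 0, 0], "gripper": -1},
    {"linear": [0, 0, 12], "dr": [0, 0, 0], "gripper": -1},
    {"linear": [0, 0, 12], "dr": [0, 0, 0], "gripper": -1},
  ],
)

```text
t: 11.83
position: [0.4629, 0.1131, 0.0407]
tool_rot: [0.0, 0.707, 0.707, 0.0]
contact_force: [-1.1, 0.7, -1.1]
width: 0.336
grip_force: 49.4
```

servo_tool(
  plan=[
    {"linear": [0, 0, -2], "dr": [0, 0, 0], "gripper": -1},
    {"linear": [0, 0, -5], "dr": [0, 0, 0], "gripper": -1},
    {"linear": [0, 0, -8], "dr": [0, 0, 0], "gripper": -1},
    {"linear": [0, 0, -11], "dr": [0, 0, 0], "gripper": -1},
    {"linear": [-2, 1.1, -12], "dr": [0, 0, 0], "gripper": -1},
    {"linear": [-5, 2.7, -12], "dr": [0, 0, 0], "gripper": -1},
    {"linear": [-8, 4.3, -12], "dr": [0, 0, 0], "gripper": -1},
    {"linear": [-11, 5.9, -12], "dr": [0, 0, 0], "gripper": -1},
    {"linear": [-14, 7.5, -12], "dr": [0, 0, 0], "gripper": -1},
    {"linear": [-17, 9.1, -12], "dr": [0, 0, 0], "gripper": -1},
    {"linear": [-20, 10.8, -12], "dr": [0, 0, 0], "gripper": -1},
    {"linear": [-23, 12.4, -12], "dr": [0, 0, 0], "gripper": -1},
  ],
)

```text
t: 12.83
position: [0.587, -0.1184, 0.1602]
tool_rot: [-0.0, 0.707, 0.707, 0.0]
contact_force: [0.6, 0.7, -3.0]
width: 0.331
grip_force: 49.9
```

servo_tool(
  plan=[
    {"linear": [-2.5, 1.4, 0], "dr": [0, 0, 0], "gripper": -1},
    {"linear": [-4.3, 2.3, 0], "dr": [0, 0, 0], "gripper": -1},
    {"linear": [-4.3, 2.3, 0], "dr": [0, 0, 0], "gripper": -1},
    {"linear": [-4.3, 2.3, 0], "dr": [0, 0, 0], "gripper": -1},
  ],
)

```text
t: 13.17
position: [0.6094, -0.161, 0.1595]
tool_rot: [-0.001, 0.708, 0.706, -0.0]
contact_force: [-0.7, 0.5, -2.5]
width: 0.339
grip_force: 50.1
```

servo_tool(
  plan=[
    {"linear": [0, 0, 2.5], "dr": [0, 0, 0], "gripper": -1},
    {"linear": [0, 0, 5], "dr": [0, 0, 0], "gripper": -1},
    {"linear": [0, 0, 7.5], "dr": [0, 0, 0], "gripper": -1},
    {"linear": [0, 0, 9], "dr": [0, 0, 0], "gripper": -1},
    {"linear": [0, 0, 10], "dr": [0, 0, 0], "gripper": -1},
    {"linear": [0, 0, 10.6], "dr": [0, 0, 0], "gripper": -1},
    {"linear": [0, 0, 10.9], "dr": [0, 0, 0], "gripper": -1},
    {"linear": [0, 0, 11.1], "dr": [0, 0, 0], "gripper": -1},
    {"linear": [0, 0, 11.1], "dr": [0, 0, 0], "gripper": -1},
    {"linear": [0, 0, 11.1], "dr": [0, 0, 0], "gripper": -1},
  ],
)

```text
t: 14.0
position: [0.6104, -0.1601, 0.0505]
tool_rot: [0.001, 0.707, 0.707, 0.001]
contact_force: [-0.8, 0.3, -2.3]
width: 0.338
grip_force: 50.4
```

servo_tool(
  plan=[
    {"linear": [0, 0, 0.1], "dr": [0, 0, 0], "gripper": -0.25},
    {"linear": [0, 0, 0.1], "dr": [0, 0, 0], "gripper": -0.2},
    {"linear": [0, 0, 0.1], "dr": [0, 0, 0], "gripper": 0},
    {"linear": [0, 0, 0.1], "dr": [0, 0, 0], "gripper": 0.4},
    {"linear": [0, 0, 0.1], "dr": [0, 0, 0], "gripper": 0.6},
    {"linear": [0, 0, 0.1], "dr": [0, 0, 0], "gripper": 0.6},
    {"linear": [0, 0, -3], "dr": [0, 0, 0], "gripper": 0.6},
    {"linear": [0, 0, -6], "dr": [0, 0, 0], "gripper": 0.6},
    {"linear": [0, 0, -9], "dr": [0, 0, 0], "gripper": 1},
    {"linear": [0, 0, -11.1], "dr": [0, 0, 0], "gripper": 1},
    {"linear": [0, 0, -11.1], "dr": [0, 0, 0], "gripper": 1},
  ],
)

```text
t: 14.92
position: [0.6128, -0.1608, 0.1667]
tool_rot: [0.005, 0.707, 0.707, 0.003]
contact_force: [1.3, 0.2, 0.3]
width: 1.003
grip_force: 0.0
```

servo_tool(
  plan=[
    {"linear": [2, -0.8, 0], "dr": [0, 0, 0], "gripper": 1},
    {"linear": [5, -2, 0], "dr": [0, 0, 0], "gripper": 1},
    {"linear": [8.5, -3.3, 0], "dr": [0, 0, 0], "gripper": 1},
    {"linear": [12, -4.7, 0], "dr": [0, 0, 0], "gripper": 1},
    {"linear": [15.5, -6.1, 0], "dr": [0, 0, 0], "gripper": 1},
    {"linear": [19, -7.5, 0], "dr": [0, 0, 0], "gripper": 1},
    {"linear": [22.5, -8.8, 0], "dr": [0, 0, 0], "gripper": 1},
    {"linear": [26, -10.2, 0], "dr": [0, 0, 0], "gripper": 1},
    {"linear": [29.5, -11.6, 0], "dr": [0, 0, 0], "gripper": 1},
    {"linear": [33, -13, 0], "dr": [0, 0, 0], "gripper": 1},
    {"linear": [36.5, -14.3, 0], "dr": [0, 0, 0], "gripper": 1},
    {"linear": [39.5, -15.5, 0], "dr": [0, 0, 0], "gripper": 1},
  ],
)

```text
t: 15.92
position: [0.4533, 0.237, 0.16]
tool_rot: [-0.0, 0.707, 0.707, -0.0]
contact_force: [0.7, 0.3, 0.7]
width: 1.002
grip_force: 0.0
```

servo_tool(
  plan=[
    {"linear": [0, 0, 0], "dr": [0, 0, 0], "gripper": 1},
    {"linear": [0, 0, 0], "dr": [0, 0, 0], "gripper": 1},
    {"linear": [0, 0, 0], "dr": [0, 0, 0], "gripper": 1},
  ],
)

```text
t: 16.17
position: [0.4544, 0.2347, 0.1599]
tool_rot: [0.0, 0.707, 0.707, -0.0]
contact_force: [-0.3, -0.9, 0.3]
width: 0.998
grip_force: 0.0
```

servo_tool(
  plan=[
    {"linear": [0, 0, 3], "dr": [0, 0, 0], "gripper": 1},
    {"linear": [0, 0, 6], "dr": [0, 0, 0], "gripper": 1},
    {"linear": [0, 0, 9], "dr": [0, 0, 0], "gripper": 1},
    {"linear": [0, 0, 11], "dr": [0, 0, 0], "gripper": 0.6},
    {"linear": [0, 0, 12], "dr": [0, 0, 0], "gripper": 0},
    {"linear": [0, 0, 12], "dr": [0, 0, 0], "gripper": -0.1},
    {"linear": [0, 0, 12], "dr": [0, 0, 0], "gripper": -0.1},
    {"linear": [0, 0, 12], "dr": [0, 0, 0], "gripper": -1},
    {"linear": [0, 0, 12], "dr": [0, 0, 0], "gripper": -1},
    {"linear": [0, 0, 12], "dr": [0, 0, 0], "gripper": -1},
    {"linear": [0, 0, 12], "dr": [0, 0, 0], "gripper": -1},
    {"linear": [0, 0, 12], "dr": [0, 0, 0], "gripper": -1},
  ],
)

```text
t: 17.17
position: [0.4558, 0.2353, 0.0417]
tool_rot: [0.001, 0.707, 0.707, 0.001]
contact_force: [0.2, -2.1, 4.8]
width: 0.343
grip_force: 49.6
```

servo_tool(
  plan=[
    {"linear": [0, 0, -2], "dr": [0, 0, 0], "gripper": -1},
    {"linear": [0, 0, -5], "dr": [0, 0, 0], "gripper": -1},
    {"linear": [0, 0, -8], "dr": [0, 0, 0], "gripper": -1},
    {"linear": [0, 0, -11], "dr": [0, 0, 0], "gripper": -1},
    {"linear": [0, 0, -12], "dr": [0, 0, 0], "gripper": -1},
    {"linear": [0, 0, -12], "dr": [0, 0, 0], "gripper": -1},
  ],
)

```text
t: 17.67
position: [0.4563, 0.2362, 0.163]
tool_rot: [0.001, 0.707, 0.707, 0.003]
contact_force: [0.1, 0.6, -3.8]
width: 0.339
grip_force: 49.8
```

servo_tool(
  plan=[
    {"linear": [-2.2, 1.4, 0], "dr": [0, 0, 0], "gripper": -1},
    {"linear": [-5, 3.3, 0], "dr": [0, 0, 0], "gripper": -1},
    {"linear": [-8, 5.2, 0], "dr": [0, 0, 0], "gripper": -1},
    {"linear": [-11, 7.2, 0], "dr": [0, 0, 0], "gripper": -1},
    {"linear": [-14, 9.1, 0], "dr": [0, 0, 0], "gripper": -1},
    {"linear": [-17, 11.1, 0], "dr": [0, 0, 0], "gripper": -1},
    {"linear": [-19.2, 12.5, 0], "dr": [0, 0, 0], "gripper": -1},
    {"linear": [-20.2, 13.2, 0], "dr": [0, 0, 0], "gripper": -1},
    {"linear": [-20.2, 13.2, 0], "dr": [0, 0, 0], "gripper": -1},
    {"linear": [-20.2, 13.2, 0], "dr": [0, 0, 0], "gripper": -1},
  ],
)

```text
t: 18.5
position: [0.5853, 0.0329, 0.1578]
tool_rot: [-0.002, 0.707, 0.707, -0.001]
contact_force: [0.4, -0.3, -2.6]
width: 0.339
grip_force: 49.9
```

```bash
python3 - <<'E'
from loc import *
S=camera("scene")
cv2.imwrite("pics/p3.png",cv2.resize(S["img"][110:270,100:420],None,fx=2,fy=2))
E
```

```text
(no output)
```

View pics/p3.png

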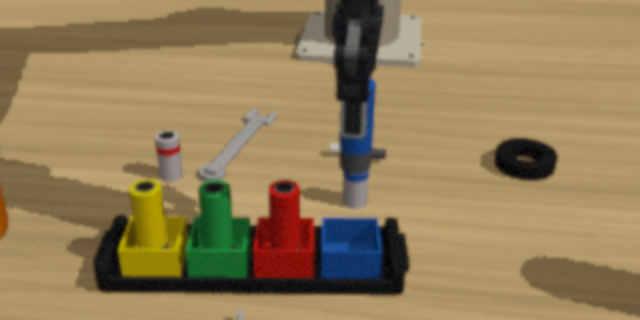

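Yellow, green and red stand in their cups. Blue hangs upright at (357,130) above its cup (352,240), so I lower it.

servo_tool(
  plan=[
    {"linear": [0, 0, 2.5], "dr": [0, 0, 0], "gripper": -1},
    {"linear": [0, 0, 5], "dr": [0, 0, 0], "gripper": -1},
    {"linear": [0, 0, 7.5], "dr": [0, 0, 0], "gripper": -1},
    {"linear": [0, 0, 9], "dr": [0, 0, 0], "gripper": -1},
    {"linear": [0, 0, 10], "dr": [0, 0, 0], "gripper": -1},
    {"linear": [0, 0, 10.6], "dr": [0, 0, 0], "gripper": -1},
    {"linear": [0, 0, 10.9], "dr": [0, 0, 0], "gripper": -1},
    {"linear": [0, 0, 11.1], "dr": [0, 0, 0], "gripper": -1},
    {"linear": [0, 0, 11.1], "dr": [0, 0, 0], "gripper": -1},
    {"linear": [0, 0, 11.1], "dr": [0, 0, 0], "gripper": -1},
  ],
)

```text
t: 19.38
position: [0.5877, 0.0334, 0.0508]
tool_rot: [0.001, 0.707, 0.707, 0.001]
contact_force: [-0.6, -0.1, -0.1]
width: 0.335
grip_force: 50.2
```

servo_tool(
  plan=[
    {"linear": [0, 0, 0.1], "dr": [0, 0, 0], "gripper": -0.25},
    {"linear": [0, 0, 0.1], "dr": [0, 0, 0], "gripper": -0.2},
    {"linear": [0, 0, 0.1], "dr": [0, 0, 0], "gripper": 0},
    {"linear": [0, 0, 0.1], "dr": [0, 0, 0], "gripper": 0.4},
    {"linear": [0, 0, 0.1], "dr": [0, 0, 0], "gripper": 0.6},
    {"linear": [0, 0, 0.1], "dr": [0, 0, 0], "gripper": 0.6},
    {"linear": [0, 0, -3], "dr": [0, 0, 0], "gripper": 0.6},
    {"linear": [0, 0, -6], "dr": [0, 0, 0], "gripper": 0.6},
    {"linear": [0, 0, -9], "dr": [0, 0, 0], "gripper": 1},
    {"linear": [0, 0, -12], "dr": [0, 0, 0], "gripper": 1},
    {"linear": [0, 0, -14], "dr": [0, 0, 0], "gripper": 1},
    {"linear": [0, 0, -14], "dr": [0, 0, 0], "gripper": 1},
  ],
)

```text
t: 20.38
position: [0.5897, 0.0332, 0.1952]
tool_rot: [0.003, 0.707, 0.707, 0.004]
contact_force: [0.6, 1.0, 1.1]
width: 1.001
grip_force: 0.0
```

servo_tool(
  plan=[
    {"linear": [0, -2, 0], "dr": [0, 0, 0], "gripper": 1},
    {"linear": [0, -5, 0], "dr": [0, 0, 0], "gripper": 1},
    {"linear": [0, -8, 0], "dr": [0, 0, 0], "gripper": 1},
    {"linear": [0, -11, 0], "dr": [0, 0, 0], "gripper": 1},
    {"linear": [0, -14, 0], "dr": [0, 0, 0], "gripper": 1},
    {"linear": [0, -17, 0], "dr": [0, 0, 0], "gripper": 1},
    {"linear": [0, -20, 0], "dr": [0, 0, 0], "gripper": 1},
    {"linear": [0, -20, 0], "dr": [0, 0, 0], "gripper": 1},
    {"linear": [0, -20, 0], "dr": [0, 0, 0], "gripper": 1},
    {"linear": [0, -20, 0], "dr": [0, 0, 0], "gripper": 1},
  ],
)

```text
t: 21.22
position: [0.3872, 0.0331, 0.1894]
tool_rot: [0.0, 0.707, 0.707, 0.001]
contact_force: [1.0, 0.2, -0.1]
width: 1.001
grip_force: 0.0
```

```bash
python3 - <<'E'
from loc import *
S,T=camera("scene"),camera("top")
a=cv2.resize(S["img"][130:270,130:330],None,fx=2,fy=2);b=cv2.resize(T["img"][110:250,200:400],None,fx=2,fy=2)
cv2.imwrite("pics/p4.png",np.hstack([a,b]))
E
```

```text
(no output)
```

View pics/p4.png

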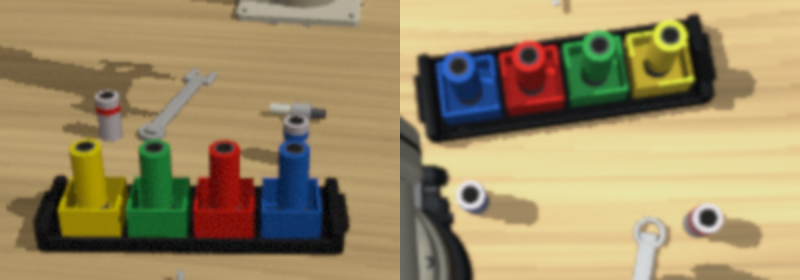

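Both views show each socket upright in its own cup (top view: blue 458,66; red 528,55; green 599,45; yellow 669,36). Both chromes are still standing where they were.

```bash
python3 -c "from rig import hand_in;print(hand_in())"
```

```text
the job is handed in; nothing more can be done
None
```

The job is handed in: the final pictures, taken at about 21 s on the clock, show all four sleeved sockets upright in their own-colour cups and both chrome sockets still standing where they were.

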